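# Check standard on the photometer's cell slide

## Robot

A 6-joint arm with a two-finger parallel gripper is mounted at the origin on the work surface. World frame = base frame: x ahead of the robot, y to its left, z up, the work surface at z = 0. Lengths are in m, angles in rad, forces in N, time in s.
With the tool pointing down it reaches from about 0.25 to 0.725 m from the base axis. Payload 4 kg.
Tool frame: the origin (TCP) lies midway between the tips of the shut fingers; the grasp point (between the pads) lies 19 mm behind it; z points along the fingers, y is the line along which they close (so a half turn about z gives the same grasp; the last joint's range is limited). The gripper opens to 85 mm and grips with 20 to 120 N. Pads are 22 mm wide; open, the fingers measure 114 mm over their backs; the gripper's body (76 mm by 85 mm) begins 54 mm behind the grasp point. The pads swing forward as they close: fully open they stand 13 mm farther back than shut.
Start: joints at [-1.229, 0.241, 0.005, 1.335, 0, 1.571], TCP at [0.168, -0.471, 0.231] pointing down, gripper open.
Joint ranges: [-2.72, 2.72], [-1.05, 1.87], [-1.09, 1.28], [-1.99, 2.15], [-1.42, 1.44], [-3.14, 3.14]. Speed limits (rad/s): [2.79, 2.79, 3.14, 3.14, 3.14, 3.14].

## Interface

Orientations are given as a unit quaternion [x, y, z, w].
In Python, from workcell import get_obs, camera, job_done, silhouettes gives the robot as it stands. The module is installed in compiled form; this text tells all that it offers.
- The arm moves only by the tool drive_tool, never from a script. Its argument "increments" is a list of rows, each a list of 3 entries, a list of its own where there are three numbers: the shift along the world's x, y, z in mm, then the turn, a rotation vector about the world's x, y, z in degrees, then the opening, from 0 (shut) to 1 (fully open). A call has 1 to 8 rows; each row shifts and turns the commanded pose from where the row before left it; what a row does not reach is not made up. A row lasts 1/12 s, in which the tool goes at most 41.7 mm and 7.16 degrees, less where a joint would pass 70% of its speed; a pose out of reach is approached as far as the arm can. A call is refused whole if a number of a shift passes 41.7 or a number of a turn 7.16, either way. A call with a gripper value outside its range is refused whole. The fingers move at their own pace and stop on an object; the grip force is fixed at half the most. Time passes only in rows, so rows that do not move let the fingers close. It gives the time, the measured TCP pose, the force, the opening and the grip force at its end, in the units of the state.
- get_obs(): the state, without advancing time (a new reading comes with each control period).
- camera(name): name is "side" or "top"; returns a dict with "image" (420x560x3 uint8, red, green, blue), "K" (3x3 intrinsics, pixels), "k1" (the pictures are not rectified: a ray, as slopes to the right and down, at radius r is drawn at 1 + k1 r^2 times it, then the intrinsics apply), "view" (4x4, takes a point from world to camera coordinates). Camera axes: x right, y down, z forward; pixel columns grow to the right and rows downward; lengths in m; the calibration is good to about 2 mm. A picture is of the moment at which its call begins. There is no depth.
- job_done(): hands the job in; it is judged then, once.
Trained networks look in a picture, given as the dict that the camera call returned (one of the last four; its "shot" number tells which), for a name from the list of things; names that differ only in an ending like _2 or _b are one class to them, and where a whole thing is asked for, a point or a joint stands for the part that bears it (a point fixed in the world has none). Each returns a list of dicts, best first, with "conf" (0 to 1); they miss things now and then, are a little off and sometimes report something else, mostly with a low value. They report only what shows in the picture. A call takes as long as a camera call.
- silhouettes(query, picture): "region" (420x560 bool, what is visible of it) and "bbox" ([left, top, right, bottom] in pixels, round what is visible of it).
The state is a dict: "clock": time; "joint_pos": joint angles; "joint_vel": joint speeds; "tau": joint torques, N m; "eef_pos": TCP position; "tool_rot": TCP orientation; "ft_force": force on the tool from outside, world axes, zero at the start; "ft_torque": the same for the moment, N m; "grip_width": finger opening in m; "grasp_force": force on a finger pad.
Only numpy, scipy, OpenCV 4.12 (cv2) and the standard library are available. Lean on these libraries where they do the work, as an engineer would, in place of code of your own. Each camera call takes 0.05 s, during which the arm holds its last target. There are 200 camera calls.

## Task

Check the photometer: take the check standard (the tube with the tall ribbed cap) out of the rack and stand it fully down in the open well of the pulled-out cell slide. Then let go of it, take the slide's knob between the fingers and push the slide in, past the first click (the built-in blank), until the second click puts the standard in the light beam; stop in that notch without running past it. Finish still holding the knob there for the reading, and leave the other tubes as they are in the rack.

Things in the scene. Friction and masses are not known exactly. Their poses are not given: they have to be found in the camera images.
- photometer: fixed bench photometer; origin at bench height in the front panel's plane, under the slide rod; x into the machine, y to its left. mm: open compartment x 14..160, y -57..57, walls and front panel 120 high; deck behind it 140 high (to x 290) with the opened lid folded back on it, up to z 174; keypad housing at y 75..300, 82 high in front, sloping up to 165 at x 110
- cell_slide (a joint): m the slide is pushed in from fully out (0), along the photometer's +x; end stop 0.068. A sprung ball clicks into two notches: 0.026 (built-in blank in the beam), 0.056 (open well in the beam). Friction about 3 N, about 10 N to leave a notch; within 3 mm of a notch the ball draws a slide that is let go to its centre (within 1 mm). Starts at 0 to 0.012
- slide_knob (a point): round black knob on the outer end of the 9 mm slide rod, diameter 24 mm, 24 mm long; moves with the slide, does not turn. Origin at its centre, 70 mm above the bench; x is the rod's axis, pointing into the machine. Its centre is 113 mm in front of the front panel with the slide fully out, 57 mm at the second notch
- well (a point): open well of the slide's aluminium carriage, the well nearer the knob: centre of its seat, 48 mm above the bench, 151 mm beyond the knob's centre along the rod. Top plate (upper face 44 mm above the seat) with an 18 mm round hole; below it an 18 mm socket, 6 mm deep, with the seat. The capped stub 30 mm farther in, 12 mm above the plate, is the built-in blank, part of the slide
- beam (a point): where the light beam crosses the compartment, on the slide's axis, 94 mm behind the front panel's face, given at the height of the rim (120 mm); a black line on top of each side wall marks it. The open well is under this point at the second notch
- standard: check standard: grey glass rod like a test tube, diameter 16 mm, round foot, black ribbed cap 28 mm tall and 17 mm in diameter; 100 mm long in all, 36 to 59 g. Origin at the centre of the foot, z along the tube to the cap. Stands in the rack, foot 5 mm above the bench; fully down in the well its origin is at well
- standard_cap (a point): middle of the standard's cap, 86 mm above its foot: the place to grip it
- tube_a: plain sample tube with a short white cap, diameter 16 mm (cap 19 mm, 12 mm tall), 86 mm long; origin at the foot. Stays in the rack
- tube_b: a second one like tube_a. Stays in the rack
- rack: white tube rack, fixed, 176 (x) x 80 (y) x 60 mm high, two rows of five square holes at 32 mm centres (18 mm; top grid and a lower grid); origin at the centre of its underside. The three tubes stand 72 mm or more apart along its length, in shuffled places

How it is judged:
By the outcome, as a careful person would: the job done as asked, in the order asked, and still so for the second after the job is handed in, while the arm keeps its last pose, push and grip.
It also fails if it takes over 67 s, if anything falls off the work surface, if the arm or the gripper's body presses on something with over 40 N, if the wrist force passes 120 N, or if a joint passes its speed limit or range.

## Working session

There is one attempt and no reset: what is moved stays moved. The work goes in short steps, Python scripts to look and compute and a tool call to move; the robot and the scene stay as the last step left them, time stands still between calls to the robot, and variables do not carry over. Pictures are saved under pics/ and viewed, at most 10 in all, crops included, and the job is handed in when it is done.

Besides the shell and the picture viewer there is one more tool, called after "Call:" as name(argument=value, ...) on one line, values as JSON. drive_tool: Moves the arm, as the interface text tells. Its arguments: {"type":"object","properties":{"increments":{"type":"array"}},"required":["increments"]}

```bash
mkdir -p pics; cat > h.py <<'E'
import numpy as np, cv2
from workcell import *
def shot(name,fn=None):
    p=camera(name)
    if fn: cv2.imwrite('pics/'+fn,cv2.cvtColor(p['image'],cv2.COLOR_RGB2BGR))
    return p
def ray(p,u,v):
    K=np.array(p['K']);V=np.array(p['view'])
    q=cv2.undistortPoints(np.array([[[u,v]]],float),K,np.array([p['k1'],0,0,0.]))[0,0] if False else None
    d=np.array([(u-K[0,2])/K[0,0],(v-K[1,2])/K[1,1]]);s=d.copy()
    for _ in range(30): s=d/(1+p['k1']*(s@s))
    R=V[:3,:3];o=-R.T@V[:3,3]
    return o,R.T@np.array([s[0],s[1],1])
def atz(p,u,v,z):
    o,r=ray(p,u,v);return o+r*(z-o[2])/r[2]
def proj(p,X):
    V=np.array(p['view']);K=np.array(p['K']);c=V[:3,:3]@np.array(X)+V[:3,3];s=c[:2]/c[2];s=s*(1+p['k1']*(s@s))
    return K[0,0]*s[0]+K[0,2],K[1,1]*s[1]+K[1,2]
E
python3 - <<'E'
from h import *
np.set_printoptions(precision=4,suppress=True)
for n in ['top','side']:
    p=shot(n,n+'0.png')
    V=np.array(p['view']);print(n,np.array(p['K']).tolist(),p['k1'],'cam',-V[:3,:3].T@V[:3,3],'fwd',V[2,:3])
    for q in ['standard','standard_cap','tube_a','rack','slide_knob','cell_slide','photometer','well']:
        try:
            for d in silhouettes(q,p)[:3]:
                ys,xs=np.nonzero(d['region']);print(q,round(d['conf'],2),np.round(d['bbox'],1),len(xs),xs.mean().round(1),ys.mean().round(1))
        except Exception as e: print(q,e)
print(get_obs())
E
```

```text
top [[514.5371594319813, 0.0, 281.0706013084315], [0.0, 514.5371594319813, 213.6134023980613], [0.0, 0.0, 1.0]] -0.16755220831823517 cam [ 0.409  -0.1209  1.1497] fwd [ 0.1118 -0.0012 -0.9937]
tube_a 0.61 [351.3 239.1 358.5 242.9] 51 354.3 240.5
tube_a 0.44 [361.9 203.2 370.4 216.5] 82 365.0 208.6
rack 0.78 [334.2 199.1 385.2 284.3] 3124 359.1 240.8
slide_knob 0.8 [179.3 140.4 199.2 240.7] 999 188.1 175.4
cell_slide 0.61 [174.9 141.6 197.3 238.8] 863 188.0 171.9
photometer 0.78 [ 40.3  35.  228.4 241.8] 27350 135.2 118.7
well 0.96 [175.9 138.4 197.9 243.3] 1061 188.1 175.7
side [[420.297040724552, 0.0, 272.1747398405415], [0.0, 420.297040724552, 211.86472731442822], [0.0, 0.0, 1.0]] 0.005324077113663973 cam [ 0.4471 -0.6544  0.6493] fwd [ 0.1038  0.7169 -0.6894]
standard 0.64 [205.  321.3 218.8 351.4] 261 211.7 333.2
standard 0.59 [238.9 151.9 337.1 180.7] 713 295.2 166.3
standard_cap 0.65 [205.4 321.3 218.7 349.7] 265 211.8 333.8
standard_cap 0.42 [239.6 152.2 335.5 182.7] 646 294.0 166.5
tube_a 0.76 [292.  311.3 298.2 330.1] 210 293.3 318.8
tube_a 0.65 [206.8 323.4 216.8 349. ] 215
[... 194 characters left out ...]
237.3 152.5 332.8 181.5] 655 294.0 166.6
photometer 0.82 [235.4  64.  443.2 214.3] 19373 350.5 141.4
well 0.75 [239.6 154.8 332.6 181.3] 587 295.6 166.0
well 0.46 [196.3 292.6 313.2 380.1] 6443 252.0 335.3
{'clock': 0.9, 'joint_pos': array([-1.229 ,  0.2406,  0.005 ,  1.3352,  0.    ,  1.5708]), 'joint_vel': array([ 0.0002, -0.0001, -0.0006,  0.0019,  0.0008,  0.0001]), 'tau': array([ -0.0013, -37.2195,  25.2694,   0.001 ,   0.0001,  -0.    ]), 'eef_pos': array([ 0.1676, -0.4711,  0.2313]), 'tool_rot': array([0.9854, 0.1701, 0.    , 0.    ]), 'ft_force': array([-0.3248, -0.0685, -0.5098]), 'ft_torque': array([ 0.0288,  0.0083, -0.0398]), 'grasp_force': 0.0, 'grip_width': 0.08523067437370756}
```

View pics/top0.png

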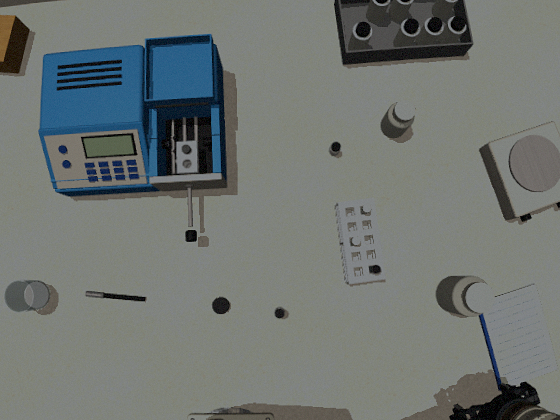

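View pics/side0.png

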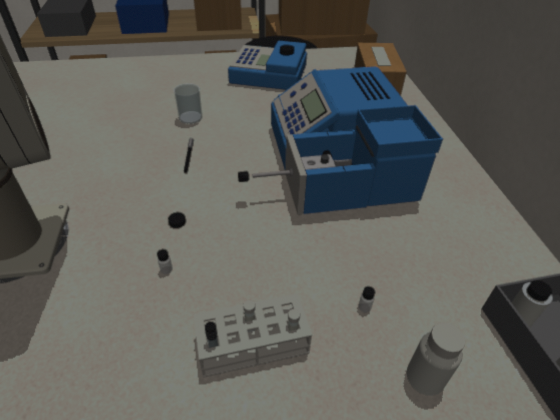

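The top view shows the standard's dark cap at about (375,269), the knob at (191,236) and the well at about (186,149). In the side view the cap is at (211,330) and the knob at (243,177).

```bash
python3 - <<'E'
from h import *
np.set_printoptions(precision=4,suppress=True)
T=shot('top');S=shot('side')
def dark(p,box,th=60):
    x0,y0,x1,y1=box;g=p['image'][y0:y1,x0:x1].max(2);m=(g<th).astype('uint8')
    n,l,st,c=cv2.connectedComponentsWithStats(m);i=1+st[1:,4].argmax()
    return c[i]+[x0,y0],st[i]+[x0,y0,0,0,0]
def tri(a,b):
    o1,r1=ray(T,*a);o2,r2=ray(S,*b);A=np.stack([r1,-r2],1);t=np.linalg.lstsq(A,o2-o1,rcond=None)[0]
    P,Q=o1+r1*t[0],o2+r2*t[1];return (P+Q)/2,np.linalg.norm(P-Q)
for n,bt,bs in [('knob',(180,225,204,250),(232,165,256,190)),('cap',(364,258,386,282),(200,316,224,346))]:
    a,sa=dark(T,bt);b,sb=dark(S,bs);print(n,a,sa,b,sb,tri(a,b),atz(T,*a,.07 if n=='knob' else .093),atz(S,*b,.07 if n=='knob' else .091))
def crop(p,b,w,h): 
    i=cv2.cvtColor(p['image'],cv2.COLOR_RGB2BGR)[b[1]:b[3],b[0]:b[2]]; return cv2.resize(cv2.convertScaleAbs(i,alpha=1.6),(w,h),interpolation=cv2.INTER_CUBIC)
A=crop(T,(150,110,230,250),343,600);B=crop(T,(325,195,395,295),210,300);C=crop(S,(190,290,320,380),433,300);D=crop(S,(230,130,330,190),400,240)
im=np.zeros((600,800,3),'uint8');im[:,:343]=A;im[:300,343:553]=B;im[300:600,350:783]=C;im[:240,560:800]=cv2.resize(D[:, :],(240,240));cv2.imwrite('pics/c1.png',im)
E
```

```text
knob [190.8607 235.5   ] [186 230  11  12 122] [242.9091 176.303 ] [238 172  11  10  99] (array([0.4873, 0.0697, 0.0688]), np.float64(0.0026810694627750257)) [0.4885 0.0695 0.07  ] [0.4859 0.068  0.07  ]
cap [374.3   268.775] [369 265  12   8  80] [211.2101 333.4706] [205 322  13  24 238] (array([ 0.4078, -0.3137,  0.08  ]), np.float64(0.002964760932068477)) [ 0.4093 -0.3112  0.093 ] [ 0.4071 -0.3204  0.091 ]
```

View pics/c1.png

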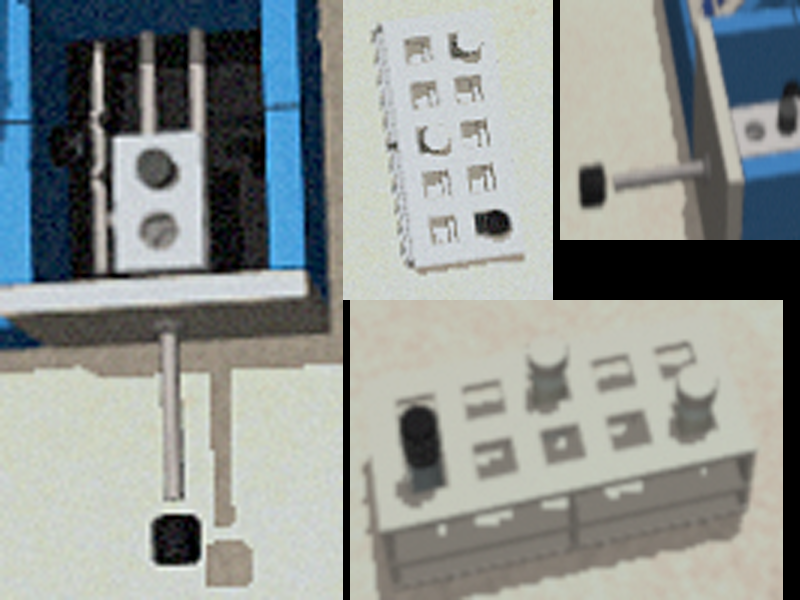

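```bash
python3 - <<'E'
from h import *
np.set_printoptions(precision=4,suppress=True)
T=shot('top');S=shot('side')
c=lambda x,y:((x-343)/3+325,y/3+195)
print('holes top')
for q in [(418,48),(425,94),(436,182),(443,228),(468,90),(475,133),(482,178),(489,222)]: print(atz(T,*c(*q),.06)[:2])
s=lambda x,y:((x-350)/3.33+190,(y-300)/3.33+290)
print('holes side')
for q in [(485,399),(613,373),(675,360),(495,459),(562,444),(629,430),(420,475)]: print(atz(S,*s(*q),.06)[:2])
print('cap side',atz(S,*s(420,437),.091), 'cap top right',atz(T,376.5,269,.105))
l=lambda x,y:(x/4.29+150,y/4.29+110)
k=atz(T,*l(177,540),.07);
for n,q,z in [('rodpanel',(168,330),.07),('rodend',(175,495),.07),('well',(159,231),.092),('blank',(157,165),.104),('wallL',(15,122),.12),('wallR',(283,106),.12),('panelL',(0,302),.12),('panelR',(308,285),.12)]: print(n,atz(T,*l(*q),z))
d=lambda x,y:((x-560)/2.4+230,y/4+130)
print('side knob',atz(S,*d(592,186),.07),'well',atz(S,*d(755,131),.092),'rodp',atz(S,*d(705,168),.07))
w=atz(T,*l(159,231),.092);print(k,np.linalg.norm((w-k)[:2]),np.degrees(np.arctan2(w[1]-k[1],w[0]-k[0])))
# minimal-dark blob cap side strict
for th in (35,45,55):
    g=S['image'][312:350,200:224].max(2);m=(g<th).astype('uint8');n,L,st,ce=cv2.connectedComponentsWithStats(m);i=1+st[1:,4].argmax();print(th,st[i],ce[i]+[200,312])
E
```

```text
holes top
[ 0.5338 -0.2698]
[ 0.5008 -0.2735]
[ 0.4382 -0.279 ]
[ 0.4056 -0.2829]
[ 0.5029 -0.3044]
[ 0.4721 -0.3082]
[ 0.4401 -0.312 ]
[ 0.4089 -0.3158]
holes side
[ 0.4363 -0.2813]
[ 0.4991 -0.2748]
[ 0.5303 -0.2713]
[ 0.4389 -0.3137]
[ 0.4705 -0.31  ]
[ 0.5026 -0.3067]
[ 0.4042 -0.3174]
cap side [ 0.407  -0.3165  0.091 ] cap top right [ 0.4087 -0.3136  0.105 ]
rodpanel [0.5926 0.0728 0.07  ]
rodend [0.51   0.0695 0.07  ]
well [0.6383 0.0734 0.092 ]
blank [0.6686 0.0723 0.104 ]
wallL [0.6884 0.1392 0.12  ]
wallR [0.6919 0.0083 0.12  ]
panelL [0.6    0.1453 0.12  ]
panelR [ 0.604  -0.0033  0.12  ]
side knob [0.4867 0.0672 0.07  ] well [0.6372 0.0696 0.092 ] rodp [0.5918 0.0704 0.07  ]
[0.4877 0.0686 0.07  ] 0.1506403072093089 1.7989861683003943
35 [  6  10  11  19 153] [210.6993 330.902 ]
45 [  5  10  12  19 182] [210.7527 331.2637]
55 [  5  10  13  25 237] [211.1308 333.5401]
```

Call:
drive_tool(increments=[[[24,15.5,-4],[0,0,-6],0.6],[[24,15.5,-4],[0,0,-6],0.6],[[24,15.5,-4],[0,0,-6],0.6],[[24,15.5,-4],[0,0,0],0.6],[[24,15.5,-4],[0,0,0],0.6],[[24,15.5,-4],[0,0,0],0.6],[[24,15.5,-4],[0,0,0],0.6],[[24,15.5,-4],[0,0,0],0.6]])

```text
clock: 1.77
eef_pos: [0.3607, -0.3462, 0.1992]
tool_rot: [1.0, 0.014, 0.0, 0.0]
ft_force: [-0.1, 0.0, -0.7]
grip_width: 0.0515
grasp_force: 0.0
```

Call:
drive_tool(increments=[[[24,15.5,-4],[0,0,0],0.6],[[24,15.5,-4],[0,0,0],0.6],[[0,0,-10],[0,0,0],0.6],[[0,0,-20],[0,0,0],0.6],[[0,0,-20],[0,0,0],0.6],[[0,0,0],[0,0,0],0.6],[[0,0,0],[0,0,0],0.6]])

```text
clock: 2.35
eef_pos: [0.4065, -0.3156, 0.1404]
tool_rot: [1.0, 0.014, -0.001, -0.001]
ft_force: [1.1, -0.1, 0.1]
grip_width: 0.0514
grasp_force: 0.0
```

Call:
drive_tool(increments=[[[1,0.5,-15],[0,0,0],0.6],[[0,0,-20],[0,0,0],0.6],[[0,0,-20],[0,0,0],0.6],[[0,0,-13],[0,0,0],0.6],[[0,0,0],[0,0,0],0.6],[[0,0,0],[0,0,0],0.6]])

```text
clock: 2.85
eef_pos: [0.4087, -0.3161, 0.0742]
tool_rot: [1.0, 0.014, 0.0, 0.0]
ft_force: [0.5, -0.5, -0.1]
grip_width: 0.0513
grasp_force: 0.0
```

```bash
python3 - <<'E'
from h import *
S=shot('side');T=shot('top');i=cv2.cvtColor(np.hstack([cv2.resize(S['image'][240:400,130:330],(500,400)),cv2.resize(T['image'][180:300,310:400],(300,400))]),cv2.COLOR_RGB2BGR)
cv2.imwrite('pics/g1.png',cv2.convertScaleAbs(i,alpha=1.6));print(get_obs()['eef_pos'])
E
```

```text
[ 0.40958351 -0.31665269  0.07509376]
```

View pics/g1.png

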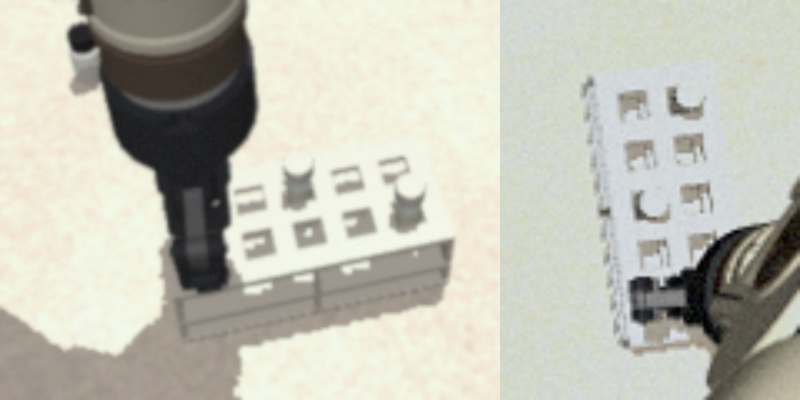

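The fingers straddle the standard's column, side view around (200,285) in the crop. I'll close and check that the width is about 17 mm.

Call:
drive_tool(increments=[[[0,0,0],[0,0,0],0.3],[[0,0,0],[0,0,0],0.2],[[0,0,0],[0,0,0],0.1],[[0,0,0],[0,0,0],0],[[0,0,0],[0,0,0],0],[[0,0,0],[0,0,0],0]])

```text
clock: 3.45
eef_pos: [0.4093, -0.3164, 0.0742]
tool_rot: [1.0, 0.014, 0.001, 0.001]
ft_force: [-0.3, -1.5, 5.5]
grip_width: 0.0155
grasp_force: 58.4
```

Call:
drive_tool(increments=[[[0,0,8],[0,0,0],0],[[0,0,16],[0,0,0],0],[[0,0,20],[0,0,0],0],[[0,0,24],[0,0,0],0],[[0,0,24],[0,0,0],0],[[0,0,24],[0,0,0],0],[[0,0,24],[0,0,0],0],[[0,0,10],[0,0,0],0]])

```text
clock: 4.12
eef_pos: [0.4094, -0.3159, 0.2266]
tool_rot: [1.0, 0.014, 0.002, 0.001]
ft_force: [0.9, -0.7, -0.4]
grip_width: 0.015
grasp_force: 59.1
```

```bash
python3 - <<'E'
from h import *
S=shot('side');T=shot('top');i=cv2.cvtColor(np.hstack([cv2.resize(S['image'][180:400,130:330],(500,550)),cv2.resize(T['image'][180:300,310:400],(300,550))]),cv2.COLOR_RGB2BGR)
cv2.imwrite('pics/g2.png',cv2.convertScaleAbs(i,alpha=1.6));o=get_obs();print(o['eef_pos'],o['grip_width'],o['ft_force'])
E
```

```text
[ 0.40946803 -0.31606429  0.22510863] 0.01537426811496716 [-0.30753602 -0.62425806 -0.8402394 ]
```

View pics/g2.png

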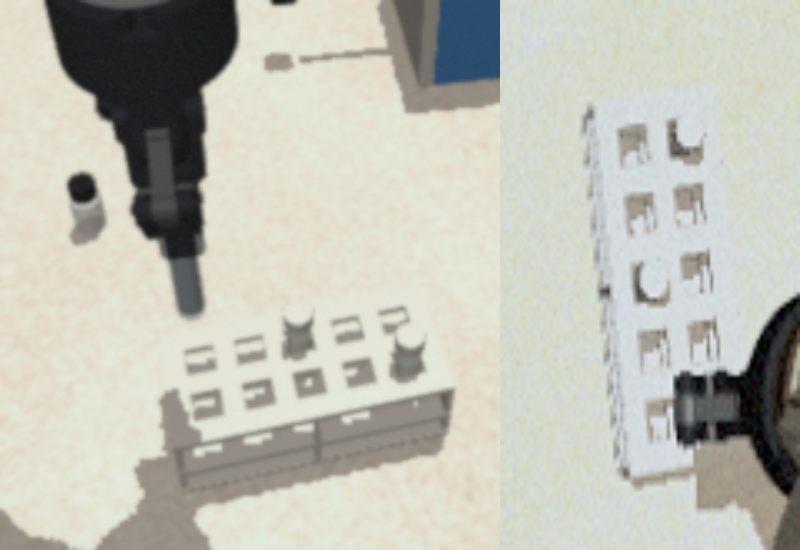

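The standard hangs from the gripper with its foot at about (206,305) in the side view, and the other tubes haven't moved. Next I'll check its foot position against an upright pose.

```bash
cat > foot.py <<'E'
from h import *
S=shot('side');e=get_obs()['eef_pos'];print(e)
for dz in (.067,.064,.070): print(dz,[np.round(proj(S,[e[0],e[1],e[2]-dz+a]),1) for a in (0,.03,.05)])
v0=int(proj(S,[e[0],e[1],e[2]-.067])[1]);u0=int(proj(S,[e[0],e[1],e[2]-.067])[0])
g=S['image'].astype(int)
for v in range(v0-26,v0+10,2):
    r=g[v,u0-25:u0+25].sum(1);m=np.nonzero(r<0.7*np.median(np.r_[r[:8],r[-8:]]))[0]+u0-25
    print(v,(m.min(),m.max(),m.mean().round(1),len(m)) if len(m) else None)
E
python3 foot.py
```

```text
[ 0.40865833 -0.31548093  0.22327645]
0.067 [array([208. , 305.2]), array([205.8, 292.3]), array([204.3, 283.2])]
0.064 [array([207.7, 304. ]), array([205.6, 291. ]), array([204. , 281.7])]
0.07 [array([208.2, 306.5]), array([206. , 293.6]), array([204.5, 284.6])]
279 (np.int64(194), np.int64(211), np.float64(202.5), 18)
281 (np.int64(194), np.int64(211), np.float64(202.5), 18)
283 (np.int64(195), np.int64(209), np.float64(202.0), 15)
285 (np.int64(198), np.int64(209), np.float64(203.5), 12)
287 (np.int64(198), np.int64(209), np.float64(203.5), 12)
289 (np.int64(199), np.int64(209), np.float64(204.0), 11)
291 (np.int64(199), np.int64(209), np.float64(204.0), 11)
293 (np.int64(199), np.int64(210), np.float64(204.5), 12)
295 (np.int64(200), np.int64(210), np.float64(205.0), 11)
297 (np.int64(200), np.int64(210), np.float64(205.0), 11)
299 (np.int64(200), np.int64(211), np.float64(205.5), 12)
301 (np.int64(201), np.int64(211), np.float64(206.0), 11)
303 (np.int64(201), np.int64(211), np.float64(206.0), 11)
305 (np.int64(202), np.int64(210), np.float64(206.0), 9)
307 (np.int64(205), np.int64(207), np.float64(206.0), 3)
309 None
311 None
313 None
```

Call:
drive_tool(increments=[[[10,16,0],[0,0,0],0],[[20,32,0],[0,0,0],0],[[20,34,0],[0,0,0],0],[[20,34,0],[0,0,0],0],[[20,34,0],[0,0,0],0],[[20,34,0],[0,0,0],0],[[20,34,0],[0,0,0],0],[[20,34,0],[0,0,0],0]])

```text
clock: 4.93
eef_pos: [0.5578, -0.0615, 0.2206]
tool_rot: [1.0, 0.014, -0.002, -0.0]
ft_force: [-0.2, -1.5, -0.4]
grip_width: 0.0154
grasp_force: 59.0
```

Call:
drive_tool(increments=[[[20,34,0],[0,0,0],0],[[20,34,0],[0,0,0],0],[[20,34,0],[0,0,0],0],[[14,22,0],[0,0,0],0],[[6,12,0],[0,0,0],0],[[0,0,-10],[0,0,0],0],[[0,0,-10],[0,0,0],0],[[0,0,0],[0,0,0],0]])

```text
clock: 5.6
eef_pos: [0.6371, 0.0478, 0.1991]
tool_rot: [0.999, 0.034, -0.004, -0.009]
ft_force: [0.1, -0.4, -1.2]
grip_width: 0.0151
grasp_force: 59.0
```

```bash
python3 - <<'E'
from h import *
S=shot('side');T=shot('top');e=get_obs()['eef_pos'];print(e)
for p in (S,T): print(proj(p,[e[0],e[1],e[2]-.067]),'well',proj(p,[.638,.0725,.092]),proj(p,[e[0],e[1],e[2]+.01]))
i=cv2.cvtColor(np.hstack([cv2.resize(S['image'][90:210,240:340],(480,576),interpolation=2),cv2.resize(T['image'][110:250,150:230],(320,576),interpolation=2)]),cv2.COLOR_RGB2BGR)
cv2.imwrite('pics/g3.png',cv2.convertScaleAbs(i,alpha=1.7))
E
```

```text
[0.63817803 0.04772418 0.20195596]
(np.float64(315.349517788237), np.float64(152.4377597296283)) well (np.float64(311.3554825488832), np.float64(161.92426149566057)) (np.float64(318.52524057381305), np.float64(120.1690922991358))
(np.float64(195.75592197518296), np.float64(159.14164183335504)) well (np.float64(187.46456629422318), np.float64(163.97336401173513)) (np.float64(189.0136449500338), np.float64(150.28227056889196))
```

View pics/g3.png

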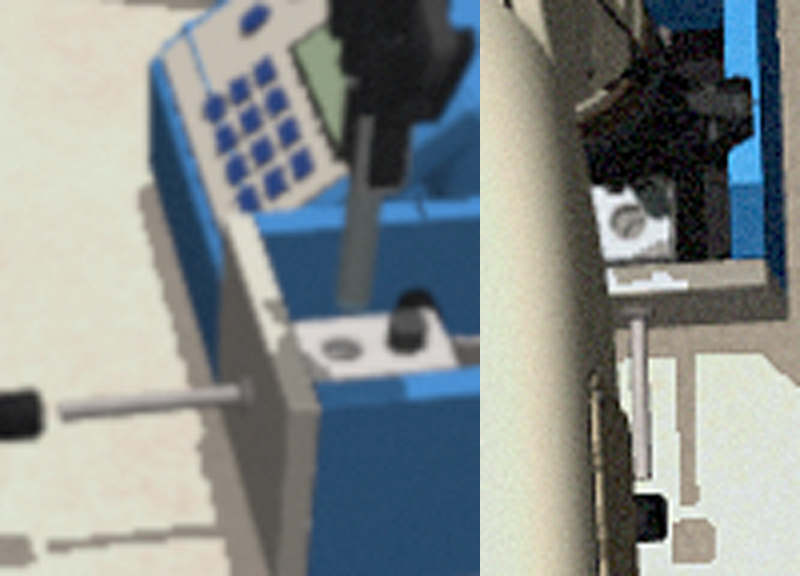

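The standard hangs over the compartment. In the side view its foot is at (313,153) and the hole at (311,163). The last rows were cut short (y −24 mm, slight tilt), so I'll work out the correction.

```bash
cat > err.py <<'E'
from h import *
from scipy.spatial.transform import Rotation as R
o=get_obs();a=np.radians(1.7)/2
q=R.from_quat([np.cos(a),np.sin(a),0,0])*R.from_quat(o['tool_rot']).inv()
print(o['eef_pos'].round(4),np.degrees(q.as_rotvec()).round(2),o['ft_force'].round(1),o['joint_pos'].round(3),o['clock'])
E
python3 -c "
from workcell import *
for _ in range(2): camera('side')
"; python3 err.py; python3 foot.py
```

```text
[0.6393 0.048  0.2037] [-1.06 -0.06 -2.15] [ 0.1  0.5 -0.9] [0.066 0.54  0.378 1.409 0.019 3.141] 5.8
[0.63967812 0.04820897 0.20408732]
0.067 [array([316.1, 151.4]), array([317.3, 139.3]), array([318.1, 130.9])]
0.064 [array([316.2, 150.2]), array([317.4, 138. ]), array([318.3, 129.6])]
0.07 [array([316. , 152.6]), array([317.2, 140.5]), array([318. , 132.1])]
125 (np.int64(318), np.int64(333), np.float64(324.8), 12)
127 (np.int64(330), np.int64(330), np.float64(330.0), 1)
129 None
131 None
133 (np.int64(291), np.int64(327), np.float64(310.2), 10)
135 (np.int64(314), np.int64(318), np.float64(315.7), 3)
137 (np.int64(329), np.int64(340), np.float64(334.3), 6)
139 None
141 None
143 None
145 None
147 None
149 None
151 (np.int64(323), np.int64(330), np.float64(326.5), 8)
153 (np.int64(322), np.int64(330), np.float64(326.0), 9)
155 None
157 None
159 (np.int64(322), np.int64(324), np.float64(323.0), 3)
```

Joint 6 has reached its range limit. I'll lift a little and half-turn the tool the other way, which gives the same grasp.

Call:
drive_tool(increments=[[[0,0,3],[0,0,3],0],[[0,0,10],[-1,0,7],0],[[0,0,5],[0,0,7],0],[[0,0,0],[0,0,7],0],[[0,0,0],[0,0,7],0],[[0,0,0],[0,0,7],0],[[0,0,0],[0,0,7],0],[[0,0,0],[0,0,7],0]])

```text
clock: 6.52
eef_pos: [0.64, 0.0487, 0.2224]
tool_rot: [0.882, 0.471, -0.001, 0.0]
ft_force: [-0.0, 0.3, -1.5]
grip_width: 0.015
grasp_force: 59.1
```

Call:
drive_tool(increments=[[[0,0,0],[0,0,7],0],[[0,0,0],[0,0,7],0],[[0,0,0],[0,0,7],0],[[0,0,0],[0,0,7],0],[[0,0,0],[0,0,7],0],[[0,0,0],[0,0,7],0],[[0,0,0],[0,0,7],0],[[0,0,0],[0,0,7],0]])

```text
clock: 7.18
eef_pos: [0.64, 0.0487, 0.2223]
tool_rot: [0.557, 0.83, -0.001, 0.002]
ft_force: [0.7, 1.1, -0.4]
grip_width: 0.0154
grasp_force: 59.1
```

Call:
drive_tool(increments=[[[0,0,0],[0,0,7],0],[[0,0,0],[0,0,7],0],[[0,0,0],[0,0,7],0],[[0,0,0],[0,0,7],0],[[0,0,0],[0,0,7],0],[[0,0,0],[0,0,7],0],[[0,0,0],[0,0,7],0],[[0,0,0],[0,0,7],0]])

```text
clock: 7.85
eef_pos: [0.64, 0.0487, 0.2223]
tool_rot: [0.102, 0.995, -0.001, 0.002]
ft_force: [-0.1, 0.8, -0.3]
grip_width: 0.0153
grasp_force: 59.1
```

Call:
drive_tool(increments=[[[0,6,0],[0,0,7],0],[[0,6,0],[0,0,7],0],[[0,6,0],[0,0,0],0],[[0,6,0],[0,0,0],0],[[0,0,0],[0,0,0],0],[[0,0,0],[0,0,0],0]])

```text
clock: 8.35
eef_pos: [0.6399, 0.0735, 0.2215]
tool_rot: [-0.016, 1.0, -0.001, 0.002]
ft_force: [0.6, -0.0, -0.5]
grip_width: 0.0154
grasp_force: 59.1
```

```bash
sed -i 's/^print(o/q=q if q.magnitude()<1.6 else R.from_quat([-np.sin(a),np.cos(a),0,0])*R.from_quat(o["tool_rot"]).inv()\nprint(o/' err.py; python3 err.py
```

```text
[0.6399 0.0735 0.2215] [ 0.09  0.21 -0.18] [ 0.6 -0.  -0.5] [ 0.115  0.538  0.421  1.45  -0.002  0.082] 8.35
```

Call:
drive_tool(increments=[[[-1,-1,-10],[0,0,0],0],[[0,0,-15],[0,0,0],0],[[0,0,-15],[0,0,0],0],[[0,0,-10],[0,0,0],0],[[0,0,0],[0,0,0],0]])

```text
clock: 8.77
eef_pos: [0.6372, 0.0717, 0.1684]
tool_rot: [-0.016, 1.0, -0.001, -0.001]
ft_force: [-0.2, -0.1, -0.8]
grip_width: 0.0155
grasp_force: 59.1
```

```bash
python3 err.py; python3 - <<'E'
from h import *
S=shot('side');T=shot('top');e=get_obs()['eef_pos'];print(e)
for p in (S,T): print(proj(p,[e[0],e[1],e[2]-.067]),'well',proj(p,[.638,.0725,.092]))
i=cv2.cvtColor(np.hstack([cv2.resize(S['image'][110:200,260:350],(500,500),interpolation=2),cv2.resize(T['image'][120:200,160:208],(300,500),interpolation=2)]),cv2.COLOR_RGB2BGR)
cv2.imwrite('pics/g4.png',cv2.convertScaleAbs(i,alpha=1.7))
E
```

```text
[0.6372 0.0717 0.1684] [ 0.12 -0.11 -0.19] [-0.2 -0.1 -0.8] [ 0.113  0.556  0.313  1.33  -0.002  0.08 ] 8.7667
[0.63867964 0.07198879 0.17115493]
(np.float64(312.1226462250794), np.float64(157.54630952696255)) well (np.float64(311.3554825488832), np.float64(161.92426149566057))
(np.float64(186.65739520556), np.float64(162.4417201795661)) well (np.float64(187.46456629422318), np.float64(163.97336401173513))
```

View pics/g4.png

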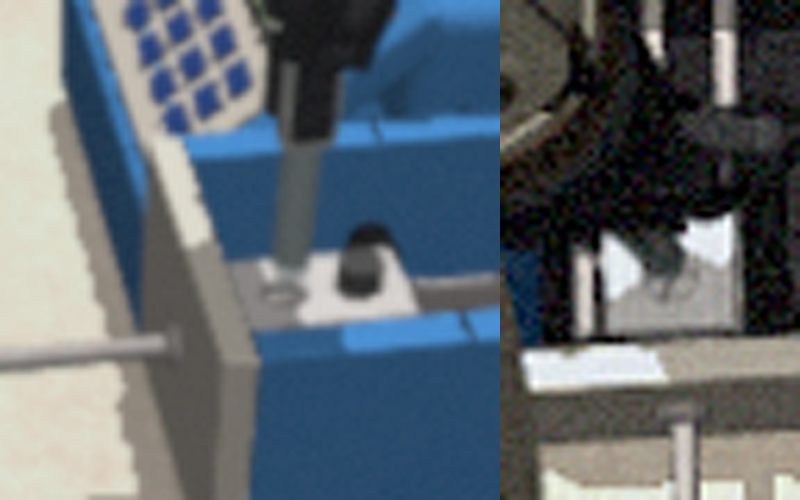

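The foot is about 12 mm above the plate. It is slightly deeper (+x) than the hole: tube at (312.2,158) and hole at (311.1,162.7) in the side view. I'll shift −2 mm in x and go down gently.

Call:
drive_tool(increments=[[[-2,0,0],[0,0,0],0],[[0,0,-4],[0,0,0],0],[[0,0,-4],[0,0,0],0],[[0,0,-3],[0,0,0],0],[[0,0,-3],[0,0,0],0],[[0,0,-2],[0,0,0],0],[[0,0,0],[0,0,0],0]])

```text
clock: 9.45
eef_pos: [0.6364, 0.0722, 0.1545]
tool_rot: [-0.017, 1.0, -0.001, 0.001]
ft_force: [-0.2, 0.4, -1.2]
grip_width: 0.0155
grasp_force: 59.1
```

Call:
drive_tool(increments=[[[0,0,-5],[0,0,0],0],[[0,0,-6],[0,0,0],0],[[0,0,-6],[0,0,0],0],[[0,0,-5],[0,0,0],0],[[0,0,-3],[0,0,0],0],[[0,0,0],[0,0,0],0]])

```text
clock: 9.95
eef_pos: [0.6362, 0.0721, 0.1289]
tool_rot: [-0.017, 1.0, -0.001, 0.001]
ft_force: [-0.4, -0.7, -0.5]
grip_width: 0.0145
grasp_force: 59.1
```

Call:
drive_tool(increments=[[[0,0,-3],[0,0,0],0],[[0,0,-3],[0,0,0],0],[[0,0,-2],[0,0,0],0],[[0,0,-1],[0,0,0],0],[[0,0,-1],[0,0,0],0],[[0,0,0],[0,0,0],0]])

```text
clock: 10.45
eef_pos: [0.6368, 0.0722, 0.1201]
tool_rot: [-0.017, 1.0, -0.001, 0.002]
ft_force: [-0.3, -0.5, 0.4]
grip_width: 0.0152
grasp_force: 59.1
```

Call:
drive_tool(increments=[[[0,0,-1],[0,0,0],0],[[0,0,-1],[0,0,0],0],[[0,0,-1],[0,0,0],0],[[0,0,0],[0,0,0],0]])

```text
clock: 10.78
eef_pos: [0.637, 0.0723, 0.1175]
tool_rot: [-0.017, 1.0, -0.001, 0.002]
ft_force: [0.2, 0.9, -0.0]
grip_width: 0.0153
grasp_force: 59.2
```

Call:
drive_tool(increments=[[[0,0,-1],[0,0,0],0],[[0,0,-1],[0,0,0],0],[[0,0,0],[0,0,0],0]])

```text
clock: 11.03
eef_pos: [0.6374, 0.0723, 0.1171]
tool_rot: [-0.017, 1.0, -0.001, 0.003]
ft_force: [-2.2, 0.5, 8.1]
grip_width: 0.0152
grasp_force: 60.0
```

Seated: contact at foot height ≈48 mm. I'll let go and lift.

Call:
drive_tool(increments=[[[0,0,1],[0,0,0],0.1],[[0,0,0],[0,0,0],0.25],[[0,0,0],[0,0,0],0.4],[[0,0,0],[0,0,0],0.45],[[0,0,0],[0,0,0],0.45],[[0,0,5],[0,0,0],0.45],[[0,0,15],[0,0,0],0.45],[[0,0,20],[0,0,0],0.45]])

```text
clock: 11.7
eef_pos: [0.6354, 0.072, 0.1547]
tool_rot: [-0.017, 1.0, -0.001, -0.001]
ft_force: [0.7, -0.2, 0.5]
grip_width: 0.0386
grasp_force: 0.0
```

Call:
drive_tool(increments=[[[0,0,25],[0,0,0],0.45],[[0,0,25],[0,0,0],0.45],[[-20,0,10],[0,0,0],0.5],[[-30,-1,0],[0,0,0],0.6],[[-30,-1,0],[0,0,0],0.6],[[-30,-1,0],[0,0,0],0.6],[[-30,-1,0],[0,0,0],0.6],[[-10,0,0],[0,0,0],0.6]])

```text
clock: 12.37
eef_pos: [0.4826, 0.0679, 0.2166]
tool_rot: [-0.017, 1.0, -0.001, 0.0]
ft_force: [-1.1, 0.5, -0.2]
grip_width: 0.0515
grasp_force: 0.0
```

```bash
python3 err.py; python3 - <<'E'
from h import *
np.set_printoptions(precision=4,suppress=True)
S=shot('side');T=shot('top')
i=cv2.cvtColor(np.hstack([cv2.resize(S['image'][100:220,210:330],(500,500),interpolation=2),cv2.resize(T['image'][110:250,150:234],(300,500),interpolation=2)]),cv2.COLOR_RGB2BGR)
cv2.imwrite('pics/g5.png',cv2.convertScaleAbs(i,alpha=1.7))
g=S['image'][165:190,232:256].max(2);m=(g<60).astype('uint8');n,L,st,ce=cv2.connectedComponentsWithStats(m);k=1+st[1:,4].argmax();print(st[k],ce[k]+[232,165],atz(S,*(ce[k]+[232,165]),.07))
E
```

```text
[0.4826 0.0679 0.2166] [ 0.1   0.03 -0.26] [-1.1  0.5 -0.2] [ 0.141  0.222 -0.057  1.291 -0.002  0.107] 12.3667
[ 6  7 11 10 97] [242.9072 176.3093] [0.4859 0.068  0.07  ]
```

View pics/g5.png

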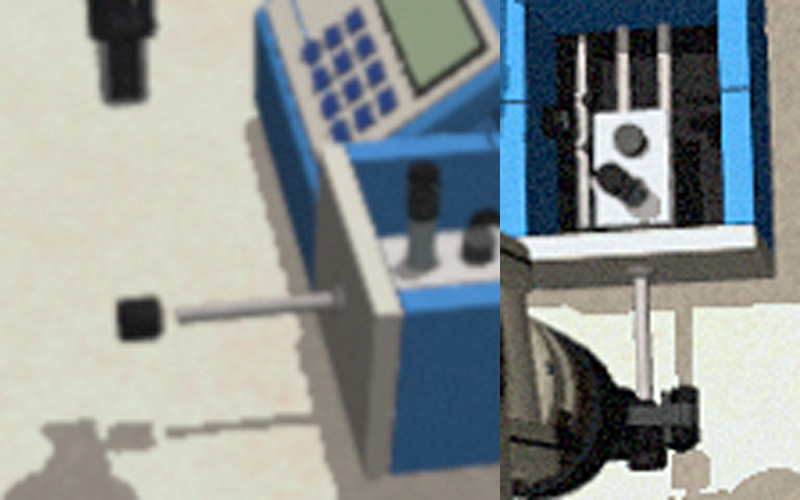

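The standard stands upright in the well (side view around (311,155)). The knob is unmoved at (243,176), so I'll lower onto it.

Call:
drive_tool(increments=[[[4,0,-20],[0,0,0],0.6],[[0,0,-30],[0,0,0],0.6],[[0,0,-30],[0,0,0],0.6],[[0,0,-30],[0,0,0],0.6],[[0,0,-25],[0,0,0],0.6],[[0,0,-20],[0,0,0],0.6],[[0,0,-10],[0,0,0],0.6],[[0,0,0],[0,0,0],0.6]])

```text
clock: 13.13
eef_pos: [0.4899, 0.068, 0.0489]
tool_rot: [-0.017, 1.0, -0.001, -0.001]
ft_force: [-0.1, 0.2, 0.1]
grip_width: 0.0514
grasp_force: 0.0
```

Call:
drive_tool(increments=[[[0,0,0],[0,0,0],0.4],[[0,0,0],[0,0,0],0.3],[[0,0,0],[0,0,0],0.2],[[0,0,0],[0,0,0],0],[[0,0,0],[0,0,0],0],[[0,0,0],[0,0,0],0]])

```text
clock: 13.63
eef_pos: [0.4926, 0.0687, 0.0529]
tool_rot: [-0.017, 1.0, -0.0, 0.004]
ft_force: [0.8, 1.5, 6.4]
grip_width: 0.0219
grasp_force: 58.9
```

```bash
python3 err.py; python3 - <<'E'
from h import *
S=shot('side')
i=cv2.cvtColor(cv2.resize(S['image'][100:220,210:330],(500,500),interpolation=2),cv2.COLOR_RGB2BGR)
cv2.imwrite('pics/g6.png',cv2.convertScaleAbs(i,alpha=1.7))
E
```

```text
[0.4926 0.0687 0.0529] [ 0.02  0.42 -0.25] [0.8 1.5 6.4] [ 0.139  0.385 -0.296  0.883 -0.001  0.105] 13.6333
```

View pics/g6.png

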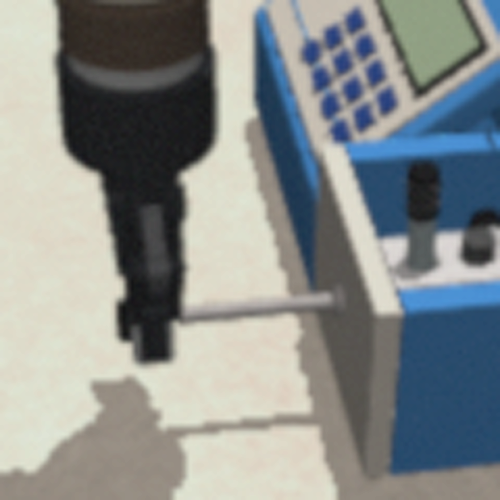

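The knob is gripped (22 mm reading with the sensor's −1.7 mm bias, as with the cap). The beam marks put the start at about 4 mm, so notch 1 should come after about 22 mm of travel and notch 2 after about 52 mm. I'll push in small steps and watch the force.

Call:
drive_tool(increments=[[[2,0.06,0],[0,0,0],0],[[2,0.06,0],[0,0,0],0],[[2,0.06,0],[0,0,0],0],[[2,0.06,0],[0,0,0],0],[[0,0,0],[0,0,0],0]])

```text
clock: 14.1
eef_pos: [0.499, 0.0689, 0.0529]
tool_rot: [-0.017, 1.0, -0.0, 0.002]
ft_force: [-3.5, 1.2, 10.2]
grip_width: 0.0218
grasp_force: 59.4
```

Call:
drive_tool(increments=[[[2,0.06,0],[0,0,0],0],[[2,0.06,0],[0,0,0],0],[[2,0.06,0],[0,0,0],0],[[0,0,0],[0,0,0],0]])

```text
clock: 14.43
eef_pos: [0.505, 0.069, 0.0529]
tool_rot: [-0.017, 1.0, -0.0, 0.002]
ft_force: [-3.4, 0.9, 9.5]
grip_width: 0.0219
grasp_force: 59.4
```

Call:
drive_tool(increments=[[[1,0.03,0],[0,0,0],0],[[1,0.03,0],[0,0,0],0],[[0,0,0],[0,0,0],0]])

```text
clock: 14.68
eef_pos: [0.5069, 0.0691, 0.0529]
tool_rot: [-0.017, 1.0, -0.0, 0.002]
ft_force: [-3.1, 2.1, 9.4]
grip_width: 0.0218
grasp_force: 59.4
```

Call:
drive_tool(increments=[[[1,0.03,0],[0,0,0],0],[[1,0.03,0],[0,0,0],0],[[0,0,0],[0,0,0],0]])

```text
clock: 14.93
eef_pos: [0.5096, 0.0692, 0.0529]
tool_rot: [-0.017, 1.0, -0.0, 0.003]
ft_force: [-0.7, 1.7, 7.7]
grip_width: 0.0222
grasp_force: 59.3
```

Call:
drive_tool(increments=[[[1,0.03,0],[0,0,0],0],[[1,0.03,0],[0,0,0],0],[[0,0,0],[0,0,0],0]])

```text
clock: 15.18
eef_pos: [0.513, 0.0693, 0.0529]
tool_rot: [-0.017, 1.0, -0.0, 0.004]
ft_force: [2.3, 1.6, 5.0]
grip_width: 0.0219
grasp_force: 59.1
```

Call:
drive_tool(increments=[[[1,0.03,0],[0,0,0],0],[[0,0,0],[0,0,0],0]])

```text
clock: 15.35
eef_pos: [0.5136, 0.0693, 0.0529]
tool_rot: [-0.017, 1.0, -0.0, 0.004]
ft_force: [1.8, 1.4, 7.1]
grip_width: 0.0222
grasp_force: 59.1
```

Call:
drive_tool(increments=[[[1,0.03,0],[0,0,0],0],[[0,0,0],[0,0,0],0]])

```text
clock: 15.52
eef_pos: [0.5138, 0.0692, 0.0529]
tool_rot: [-0.017, 1.0, -0.0, 0.003]
ft_force: [-1.7, 1.4, 9.5]
grip_width: 0.0221
grasp_force: 59.2
```

Call:
drive_tool(increments=[[[1,0.03,0],[0,0,0],0],[[0,0,0],[0,0,0],0]])

```text
clock: 15.68
eef_pos: [0.514, 0.0693, 0.0529]
tool_rot: [-0.017, 1.0, -0.0, 0.002]
ft_force: [-3.5, 0.6, 10.2]
grip_width: 0.0218
grasp_force: 59.4
```

Call:
drive_tool(increments=[[[1,0.03,0],[0,0,0],0],[[0,0,0],[0,0,0],0]])

```text
clock: 15.85
eef_pos: [0.5141, 0.0693, 0.0528]
tool_rot: [-0.017, 1.0, -0.0, 0.001]
ft_force: [-4.8, 1.0, 11.4]
grip_width: 0.0223
grasp_force: 59.6
```

Call:
drive_tool(increments=[[[1,0.03,0],[0,0,0],0],[[0,0,0],[0,0,0],0]])

```text
clock: 16.02
eef_pos: [0.5143, 0.0692, 0.0528]
tool_rot: [-0.017, 1.0, -0.0, 0.001]
ft_force: [-7.4, 1.6, 14.3]
grip_width: 0.022
grasp_force: 59.7
```

Call:
drive_tool(increments=[[[1,0.03,0],[0,0,0],0],[[0,0,0],[0,0,0],0]])

```text
clock: 16.18
eef_pos: [0.5146, 0.0693, 0.0528]
tool_rot: [-0.017, 1.0, -0.0, 0.0]
ft_force: [-8.0, 0.8, 14.8]
grip_width: 0.0221
grasp_force: 59.8
```

Call:
drive_tool(increments=[[[1,0.03,0],[0,0,0],0],[[0,0,0],[0,0,0],0]])

```text
clock: 16.35
eef_pos: [0.5152, 0.0693, 0.0527]
tool_rot: [-0.017, 1.0, -0.0, -0.0]
ft_force: [-9.4, 0.4, 17.1]
grip_width: 0.0223
grasp_force: 59.8
```

Call:
drive_tool(increments=[[[1,0.03,0],[0,0,0],0],[[0,0,0],[0,0,0],0]])

```text
clock: 16.52
eef_pos: [0.516, 0.0693, 0.0527]
tool_rot: [-0.017, 1.0, -0.0, -0.001]
ft_force: [-9.0, 0.7, 16.9]
grip_width: 0.0221
grasp_force: 59.9
```

Call:
drive_tool(increments=[[[1,0.03,0],[0,0,0],0],[[0,0,0],[0,0,0],0]])

```text
clock: 16.68
eef_pos: [0.5176, 0.0694, 0.0528]
tool_rot: [-0.017, 1.0, -0.0, 0.0]
ft_force: [-6.8, 1.5, 14.9]
grip_width: 0.0219
grasp_force: 59.9
```

Notch 1 is felt at TCP x ≈ 0.5139, so notch 2 should be at ≈ 0.5439.

Call:
drive_tool(increments=[[[2,0.06,0],[0,0,0],0],[[2,0.06,0],[0,0,0],0],[[2,0.06,0],[0,0,0],0],[[2,0.06,0],[0,0,0],0],[[2,0.06,0],[0,0,0],0],[[2,0.06,0],[0,0,0],0],[[2,0.06,0],[0,0,0],0],[[0,0,0],[0,0,0],0]])

```text
clock: 17.35
eef_pos: [0.5338, 0.0698, 0.0529]
tool_rot: [-0.017, 1.0, -0.0, 0.002]
ft_force: [-3.0, 1.3, 10.4]
grip_width: 0.0222
grasp_force: 59.5
```

Call:
drive_tool(increments=[[[1,0.03,0],[0,0,0],0],[[1,0.03,0],[0,0,0],0],[[0,0,0],[0,0,0],0],[[0,0,0],[0,0,0],0]])

```text
clock: 17.68
eef_pos: [0.5358, 0.0699, 0.0529]
tool_rot: [-0.017, 1.0, -0.0, 0.002]
ft_force: [-2.5, 1.2, 10.1]
grip_width: 0.0221
grasp_force: 59.5
```

Call:
drive_tool(increments=[[[1,0.03,0],[0,0,0],0],[[0,0,0],[0,0,0],0]])

```text
clock: 17.85
eef_pos: [0.5367, 0.0699, 0.0529]
tool_rot: [-0.017, 1.0, -0.0, 0.002]
ft_force: [-3.6, 1.2, 10.8]
grip_width: 0.0219
grasp_force: 59.5
```

Call:
drive_tool(increments=[[[1,0.03,0],[0,0,0],0],[[0,0,0],[0,0,0],0]])

```text
clock: 18.02
eef_pos: [0.5378, 0.0699, 0.0529]
tool_rot: [-0.017, 1.0, -0.0, 0.002]
ft_force: [-3.9, 1.4, 10.2]
grip_width: 0.0219
grasp_force: 59.5
```

Call:
drive_tool(increments=[[[1,0.03,0],[0,0,0],0],[[0,0,0],[0,0,0],0]])

```text
clock: 18.18
eef_pos: [0.5394, 0.07, 0.0529]
tool_rot: [-0.017, 1.0, -0.0, 0.003]
ft_force: [-1.5, 1.0, 7.4]
grip_width: 0.0223
grasp_force: 59.4
```

Call:
drive_tool(increments=[[[1,0.03,0],[0,0,0],0],[[0,0,0],[0,0,0],0]])

```text
clock: 18.35
eef_pos: [0.5414, 0.07, 0.0529]
tool_rot: [-0.017, 1.0, -0.0, 0.004]
ft_force: [1.1, 1.5, 6.2]
grip_width: 0.0219
grasp_force: 59.2
```

Call:
drive_tool(increments=[[[1,0.03,0],[0,0,0],0],[[0,0,0],[0,0,0],0]])

```text
clock: 18.52
eef_pos: [0.5429, 0.0701, 0.053]
tool_rot: [-0.017, 1.0, -0.0, 0.004]
ft_force: [2.9, 1.4, 4.7]
grip_width: 0.0222
grasp_force: 59.2
```

Call:
drive_tool(increments=[[[1,0.03,0],[0,0,0],0],[[0,0,0],[0,0,0],0],[[0,0,0],[0,0,0],0]])

```text
clock: 18.77
eef_pos: [0.5436, 0.0701, 0.053]
tool_rot: [-0.017, 1.0, -0.0, 0.004]
ft_force: [1.1, 1.2, 6.9]
grip_width: 0.0218
grasp_force: 59.2
```

Call:
drive_tool(increments=[[[0.5,0,0],[0,0,0],0],[[0,0,0],[0,0,0],0],[[0,0,0],[0,0,0],0],[[0,0,0],[0,0,0],0]])

```text
clock: 19.1
eef_pos: [0.5436, 0.0701, 0.0529]
tool_rot: [-0.017, 1.0, -0.0, 0.003]
ft_force: [0.2, 0.7, 6.0]
grip_width: 0.0222
grasp_force: 59.2
```

```bash
python3 err.py; python3 - <<'E'
from h import *
S=shot('side');T=shot('top')
i=cv2.cvtColor(np.hstack([cv2.resize(S['image'][100:220,210:330],(500,500),interpolation=2),cv2.resize(T['image'][110:250,150:234],(300,500),interpolation=2)]),cv2.COLOR_RGB2BGR)
cv2.imwrite('pics/g7.png',cv2.convertScaleAbs(i,alpha=1.7))
E
```

```text
[0.5436 0.0701 0.0529] [ 0.04  0.38 -0.26] [0.2 0.7 6. ] [ 0.129  0.47  -0.155  0.939 -0.002  0.095] 19.1
```

View pics/g7.png

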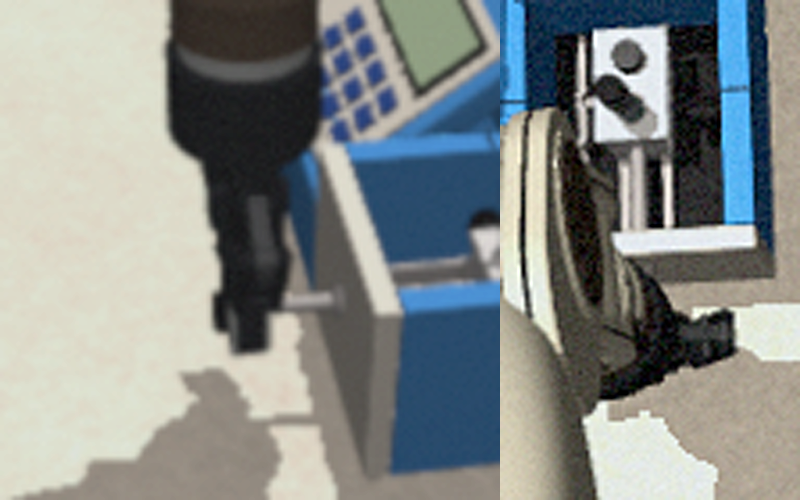

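The carriage is in, with the standard upright in its well on the line of the beam marks. The fingers hold the knob in the second notch with almost no push left.

```bash
python3 -c "
from workcell import *
print(job_done())"
```

```text
the job is handed in; nothing more can be done
None
```

The job is handed in: the standard stands fully down in the well, the slide is in its second notch with the knob still held, and the other tubes were not touched; the hand-in call gave no verdict.

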